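# Free the microscope stage's eccentric lock and push the specimen carriage home

## Robot

A 6-joint arm with a two-finger parallel gripper is mounted at the origin on the work surface. World frame = base frame: x ahead of the robot, y to its left, z up, the work surface at z = 0. Lengths are in m, angles in rad, forces in N, time in s.
With the tool pointing down it reaches from about 0.35 to 0.975 m from the base axis. Payload 4.9 kg.
Tool frame: the origin (TCP) lies midway between the tips of the shut fingers; the grasp point (between the pads) lies 19 mm behind it; z points along the fingers, y is the direction in which the jaws open and shut (so a half turn about z gives the same grasp; the last joint's range is limited). The gripper opens to 85 mm and grips with 20 to 120 N. Pads are 22 mm wide; open, the fingers measure 114 mm over their backs; the gripper's body (76 mm by 85 mm) begins 54 mm behind the grasp point. The pads swing forward as they close: fully open they stand 13 mm farther back than shut.
Start: joints at [1.09, 0.053, 1.613, -0, 1.476, -0.119], TCP at [0.221, 0.585, 0.231] pointing down, gripper open.
Joint ranges: [-3.01, 3.01], [-1.01, 2.22], [0.06, 2.58], [-1.02, 4.17], [0.09, 2.62], [-3.14, 3.14]. Speed limits (rad/s): [2.57, 2.57, 3.14, 3.14, 3.14, 3.14].

## Interface

Orientations are given as a rotation vector (axis times angle).
In Python, from station import ctrl gives the robot as it stands.
- The arm moves only by the shell command python3 -m jog 'ROWS' [FORCE]. ROWS is JSON, one flat list of numbers, 7 for each row, row after row: the opening, from 0 (shut) to 1 (fully open), then the shift along the tool's x, y, z in m, then the turn, a rotation vector about the tool's x, y, z in degrees. A call has 1 to 10 rows; each row shifts and turns the commanded pose from where the row before left it, along the tool's axes as they then stand; what a row does not reach is not made up. A row lasts 1/8 s, in which the tool goes at most 62.5 mm and 10.7 degrees, less where a joint would pass 70% of its speed; a pose out of reach is approached as far as the arm can. A call with a gripper value outside its range is refused whole. The fingers move at their own pace and stop on an object; FORCE is the grip in N (left out, the last holds). Time passes only in rows, so rows that do not move let the fingers close. It gives the time, the measured TCP pose, the force and the opening at its end, in the units of the state.
- ctrl.get_obs(): the state, without advancing time (a new reading comes with each control period).
- ctrl.get_image(name): name is "scene" or "top"; returns a dict with "image" (384x512x3 uint8, blue, green, red), "camera_matrix" (3x3 intrinsics, pixels), "rvec" (rotation vector, rad) and "tvec" (3), from world to camera coordinates, as OpenCV has them. Camera axes: x right, y down, z forward; pixel columns grow to the right and rows downward; lengths in m; the calibration is good to about 2 mm. A picture is of the moment at which its call begins. There is no depth.
- ctrl.finish_job(): hands the job in, once; it reports no verdict.
Trained networks look in a picture, given as the dict that the camera call returned (one of the last four; its "shot" number tells which), for a name from the list of things; names that differ only in an ending like _2 or _b are one class to them, and where a whole thing is asked for, a point or a joint stands for the part that bears it (a point fixed in the world has none). Each returns a list of dicts, best first, with "p" (0 to 1); they miss things now and then, are a little off and sometimes report something else, mostly with a low value. They report only what shows in the picture. A call takes as long as a camera call. They do not tell look-alikes from the thing itself.
- ctrl.boxes_of(target, picture): "box" ([centre column, centre row, width, height] in pixels, round what is visible of it).
The state is a dict: "t": time; "q": joint angles; "dq": joint speeds; "effort": joint torques, N m; "tool_pos": TCP position; "tool_rot": TCP orientation; "contact_force": force on the tool from outside, world axes, zero at the start; "wrist_torque": the same for the moment, N m; "opening": finger opening in m.
Only numpy, scipy, OpenCV 4.12 (cv2) and the standard library are available. Lean on these libraries where they do the work, as an engineer would, in place of code of your own. Each camera call takes 0.05 s, during which the arm holds its last target. There are 200 camera calls.

## Task

On the microscope stage unit, push the lever of the eccentric cam round by its upright post until the cam is at its low point (lever pointing straight ahead, away from the carriage, along the white index line), and only then push the specimen carriage by its tab fully forward to its stop. Push only, grasp nothing: the steel pot rides along upright in its nest without being touched, and the loose things standing beside the unit stay where they are. Leave the cam at its low point.

Things in the scene. Friction and masses are not known exactly. Their poses are not given: they have to be found in the camera images.
- stage_unit: Fixed stage unit: grey base plate 245 x 110 mm, 15 mm thick, on the table. Origin: underside of the plate, under the cam's pivot. x: the carriage's forward way and the white index line (67 to 91 mm ahead of the pivot); y to the left; z up. The plate spans x -150 to +95 mm. Two guide rails beside the carriage (33 to 43 mm either side of the centre line) rise to 27 mm above the table.
- cam_pivot (a point): On the cam's vertical pivot axis, 47 mm above the table (top of the pivot bolt). The cam is a steel disc of 26 mm radius, pivoted 16 mm off its centre, its long side under the lever. Turned more than 0.4 rad from its low point it stands in the carriage's way.
- cam_lever (a joint): Angle of cam and lever about the pivot, rad, counter-clockwise seen from above. 0 = low point: lever along the unit's +x (index line). pi/2 = lever to the unit's left (+y). Starts at 1.3 to 2.0. Travel -0.6 to 2.2: the low point is NOT at an end stop. It stays where it is left (friction 0.22 N m, about 3 N at the post).
- lever_post (a point): Black upright post at the lever's end, 14 mm in diameter, 70 mm from the pivot axis; this point is on its axis, half-way up (61 mm). The post rises from 43 to 79 mm above the table; the flat steel lever bar, 14 mm wide, lies under it at 37 to 44 mm, from the pivot to 4 mm beyond the post's axis.
- carriage (a joint): Position of the follower carriage, m: 0 = back (start), 0.0255 = fully forward at its end stop. Slides along the unit's +x with about 2.5 N of friction and stays where it is left.
- push_tab (a point): On the rear face of the carriage's push tab, 58 mm above the table, mid-width: an upright aluminium plate across the carriage's rear end, 46 mm wide, 6 mm thick, 36 to 70 mm above the table. Push this face along the unit's +x. The carriage (62 mm wide, top 36 mm above the table) reaches 72 mm forward of it. Behind it the base plate is bare for 41 mm (carriage back).
- nest (a point): Centre of the floor of the shallow square nest (rim 5 mm high) on the carriage's top, 36 mm above the table, 39 mm ahead of the tab's rear face; moves with the carriage.
- pot_centre (a point): Centre (half-way up) of the loose steel sample pot, 30 mm in diameter, 28 mm high, standing in the nest, its top 64 mm above the table. Not to be touched.
- objective_centre (a point): Bystander: centre of a loose steel microscope objective standing on the table to the unit's right, 26 mm in diameter, 45 mm high.
- eyepiece_centre (a point): Bystander: centre of a loose black eyepiece standing on the table to the unit's right, 36 mm in diameter, 48 mm high.
- jar_centre (a point): Bystander: centre of a loose capped amber glass jar on the table to the unit's left rear, 40 mm in diameter, 65 mm high.
Not all that is in view belongs to the job. Leave any red or yellow look-alike of the part that bears pot_centre alone.

How it is judged:
On the way, in this order (a step that is already met when the one before it is completed fails the run):
1. the cam is turned to its low point (within 0.4 rad) while the carriage is still back (value of joint cam_lever between -0.4 and 0.4 rad and value of joint carriage below 0.006 m), for 0.2 s.
2. the carriage is pushed fully forward, to within 2 mm of its stop, with the cam at its low point (value of joint cam_lever between -0.4 and 0.4 rad and value of joint carriage above 0.0235 m), for 0.2 s.
At the end, for the whole second after the job is handed in: Carriage within 2 mm of its forward stop, cam within 0.4 rad of its low point, pot upright (0.15 rad) and within 5 mm of its seat in the nest, bystanders within 12 mm of where they stood (all of step 2 and horizontal distance between pot_centre and nest below 0.005 m and distance between pot_centre and nest below 0.019 m and angle between pot_centre's own z axis and vertical below 0.15 rad and distance of each of objective_centre, eyepiece_centre, jar_centre from where it was at the start of the episode below 0.012 m); the robot touches nothing.
It fails at once if the carriage is pushed forward by more than 6 mm while the cam is not at its low point (beyond 0.45 rad) (value of joint carriage above 0.006 m and (value of joint cam_lever above 0.45 rad or value of joint cam_lever below -0.45 rad)).
It fails at once if the sample pot is touched by the robot (contact force between any of the fingers, the arm and sample_pot above 0.5 N).
It fails at once if the sample pot is lifted out of its nest or tipped (height (world z) of pot_centre above 0.06 m or angle between pot_centre's own z axis and vertical above 0.5 rad).
It fails at once if the lever's post or the carriage's tab is pinched between the fingers instead of pushed ((horizontal distance between the grasp point and lever_post below 0.008 m and height (world z) of the grasp point below 0.088 m and contact force between the fingers and stage_unit above 1 N) or (x of the grasp point in the frame of push_tab between -0.003 and 0.009 m and y of the grasp point in the frame of push_tab between -0.035 and 0.035 m and height (world z) of the grasp point below 0.079 m and contact force between the fingers and stage_unit above 1 N)).
It fails at once if a bystander is moved by more than 12 mm or lifted (distance of any of objective_centre, eyepiece_centre, jar_centre from where it was at the start of the episode above 0.012 m).
It also fails if it takes over 54 s, if anything falls off the work surface, if the arm or the gripper's body presses on something with over 40 N, if the wrist force passes 120 N, or if a joint passes its speed limit or range.

## Working session

There is one attempt and no reset: what is moved stays moved. The work goes in short steps, Python scripts to look and compute and a shell command to move; the robot and the scene stay as the last step left them, time stands still between calls to the robot, and variables do not carry over. Pictures are saved under pics/ and viewed, about 8 in all and at most 12, crops included, and the job is handed in when it is done.

```bash
mkdir -p pics; cat > h.py <<'E'
import cv2,numpy as np
from station import ctrl
def proj(im,P):
    return cv2.projectPoints(np.float64(P).reshape(-1,1,3),np.float64(im["rvec"]),np.float64(im["tvec"]),np.float64(im["camera_matrix"]),None)[0].reshape(-1,2)
def back(im,uv,z):
    R=cv2.Rodrigues(np.float64(im["rvec"]))[0];t=np.float64(im["tvec"]).ravel();K=np.float64(im["camera_matrix"])
    d=R.T@np.linalg.inv(K)@np.array([uv[0],uv[1],1.]);c=-R.T@t
    return c+d*(z-c[2])/d[2]
E
python3 - <<'E'
from h import *
o=ctrl.get_obs();print(o["tool_pos"],o["tool_rot"],o["t"])
hz=dict(stage_unit=.015,cam_pivot=.047,lever_post=.061,push_tab=.053,pot_centre=.05,objective_centre=.022,eyepiece_centre=.024,jar_centre=.032,carriage=.036,nest=.036)
for c in("top","scene"):
    im=ctrl.get_image(c);cv2.imwrite(f"pics/{c}0.png",cv2.resize(im["image"],(800,600),interpolation=cv2.INTER_CUBIC))
    R=cv2.Rodrigues(np.float64(im["rvec"]))[0];print(c,-R.T@np.ravel(im["tvec"]))
    for n,z in hz.items():
        try:
            for b in ctrl.boxes_of(n,im)[:2]: print(n,round(b["p"],2),np.round(b["box"],1),np.round(back(im,b["box"][:2],z),4))
        except Exception as e: print(n,e)
E
```

```text
[0.22091536 0.5839864  0.23008291] [-5.65088471e-01 -3.08972031e+00  3.06508280e-03] 0.0
top [0.44197331 0.01724548 0.97056759]
lever_post 0.84 [281.6 175.8  37.5  23.5] [ 0.5458 -0.0505  0.061 ]
push_tab 0.74 [288.4 200.8  30.   32.5] [ 0.4877 -0.0679  0.053 ]
pot_centre 0.63 [309.6 264.   11.8  11. ] [ 0.3403 -0.1195  0.05  ]
pot_centre 0.62 [244.6 256.8  13.1  14.3] [0.3545 0.0332 0.05  ]
objective_centre 0.5 [344.6 177.2  13.6  14.7] [ 0.5494 -0.2078  0.022 ]
eyepiece_centre 0.59 [229.4 198.9  17.4  14.1] [0.4913 0.0732 0.024 ]
eyepiece_centre 0.51 [348.2 220.9  13.5  13.1] [ 0.4427 -0.2163  0.024 ]
jar_centre 0.77 [226.6 201.3  14.7  14.7] [0.485  0.0794 0.032 ]
carriage 0.81 [286.4 205.1  30.8  34.5] [ 0.4781 -0.0648  0.036 ]
nest 0.65 [286.5 204.6  26.2  35.6] [ 0.4793 -0.065   0.036 ]
scene [ 0.86758151 -0.2105257   0.77725337]
stage_unit 0.92 [207.1 246.7  93.4 131.4] [ 0.5477 -0.0883  0.015 ]
cam_pivot 0.95 [206.6 246.2  93.7 133. ] [ 0.5598 -0.0937  0.047 ]
lever_post 0.46 [195.4 209.6  38.   59.6] [ 0.4924 -0.0742  0.061 ]
push_tab 0.98 [195.9 210.6  37.3  50.9] [ 0.4906 -0.073   0.053 ]
push_tab 0.17 [207.3 245.5  91.8 132.6] [ 0.5619 -0.0929  0.053 ]
pot_centre 0.7 [165.9 168.4  14.7  19.2] [ 0.3752 -0.0718  0.05  ]
pot_centre 0.51 [137.9 180.6  15.1  14.1] [ 0.369  -0.1299  0.05  ]
objective_centre 0.77 [147.1 287.1  13.9  13.9] [ 0.5555 -0.2162  0.022 ]
jar_centre 0.84 [261.4 181.4  22.2  30.7] [0.4977 0.0709 0.032 ]
jar_centre 0.36 [223.1 239.3  47.4  40.7] [ 0.5591 -0.0592  0.032 ]
carriage 0.85 [197.7 212.4  41.3  52.1] [ 0.487 -0.069  0.036]
carriage 0.61 [206.8 243.9  94.2 132.1] [ 0.5515 -0.0892  0.036 ]
nest 0.9 [195.5 208.4  32.   52.3] [ 0.4772 -0.068   0.036 ]
nest 0.49 [197.4 208.9  20.9  20.2] [ 0.4802 -0.0656  0.036 ]
```

View pics/top0.png

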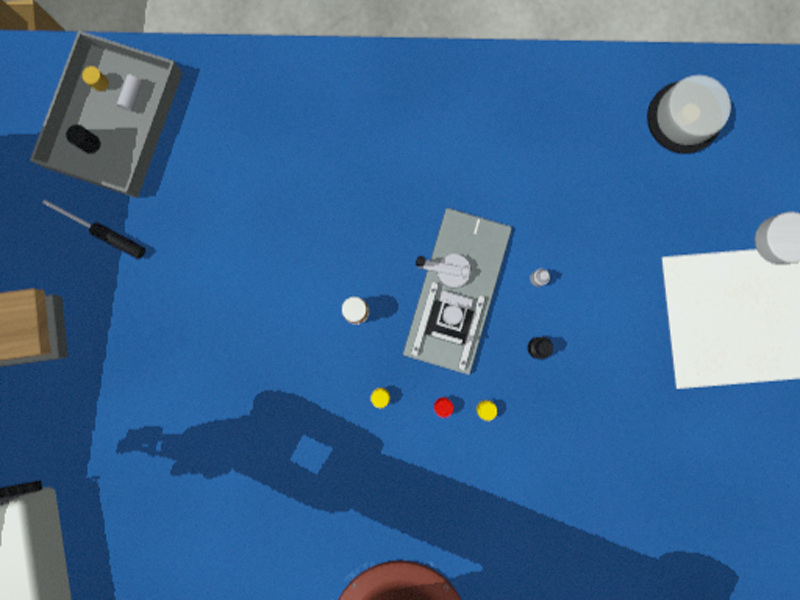

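View pics/scene0.png

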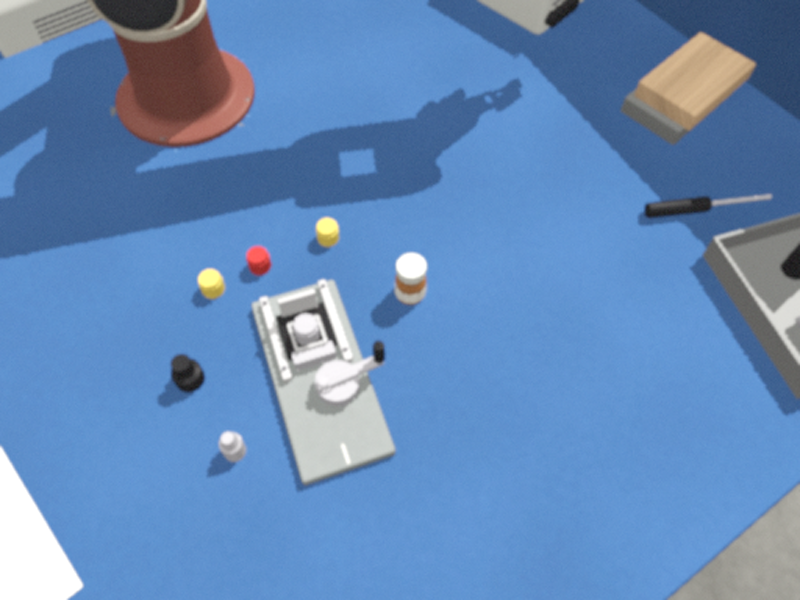

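The top view shows the unit at about (455,290) of 800x600, yawed about -16°. The lever points left with its post at (421,261), and the pot is in its nest at (452,314). In the scene view the post is at (379,351) and the jar at (411,278). Next I fit the unit's pose to the plate corners in both views.

```bash
cat > fit.py <<'E'
from h import *
from scipy.optimize import least_squares
T=ctrl.get_image("top");S=ctrl.get_image("scene")
s=512/800
f=lambda L:(np.array(L)+.5)*s-.5
pl=np.array([[.095,.055,.015],[.095,-.055,.015],[-.15,-.055,.015],[-.15,.055,.015]])
ct=f([(447,209),(512,228),(470,374),(404,354)]); cs=f([(394,452),(303,481),(252,303),(333,281)])
def subpix(im,c):
    g=cv2.cvtColor(im["image"],cv2.COLOR_BGR2HSV)[...,1].copy()
    return cv2.cornerSubPix(g,np.float32(c).reshape(-1,1,2),(4,4),(-1,-1),(3,30,.01)).reshape(-1,2)
ct2,cs2=subpix(T,ct),subpix(S,cs)
print(np.round(ct2-ct,1).tolist(),np.round(cs2-cs,1).tolist())
def W(p,P):
    P=np.asarray(P,float);c,sn=np.cos(p[2]),np.sin(p[2]);return P@np.array([[c,-sn,0],[sn,c,0],[0,0,1]]).T+[p[0],p[1],0]
def sol(use):
    return least_squares(lambda p:np.concatenate([(proj(im,W(p,pl))-c).ravel() for im,c in use]),[.55,-.08,-.28],loss="soft_l1")
for use in([(T,ct2)],[(S,cs2)],[(T,ct2),(S,cs2)]):
    r=sol(use);print(np.round(r.x,4),np.round(r.fun,1))
p=r.x;np.save("pose.npy",p)
def over(im,name,c,ang,car=0):
    x0,y0,w,h=c;k=6
    g=cv2.resize(im["image"][y0:y0+h,x0:x0+w],None,fx=k,fy=k,interpolation=cv2.INTER_CUBIC)
    P=lambda L:np.int32(((proj(im,W(p,L))-[x0,y0]+.5)*k))
    cv2.polylines(g,[P(pl)],True,(0,255,0),1)
    cv2.polylines(g,[P([(.067,0,.015),(.091,0,.015)])],False,(0,0,255),1)
    for a in ang:
        q=P([(0,0,.047),(.07*np.cos(a),.07*np.sin(a),.043),(.07*np.cos(a),.07*np.sin(a),.079)])
        cv2.polylines(g,[q],False,(0,0,255),1)
    xr=-.109+car
    cv2.polylines(g,[P([(xr,-.023,.07),(xr,.023,.07),(xr,.023,.036),(xr,-.023,.036)])],True,(255,0,255),1)
    cv2.imwrite(name,g)
if __name__=="__main__":
    over(T,"pics/ot.png",(245,125,100,125),[1.7]);a=cv2.imread("pics/ot.png")
    over(S,"pics/os.png",(150,170,110,145),[1.7]);b=cv2.imread("pics/os.png")
    a=cv2.resize(a,(480,600));b=cv2.resize(b,(455,600));
    g=np.hstack([a,b]);cv2.imwrite("pics/o1.png",cv2.resize(g,(800,513)))
E
python3 fit.py
```

```text
[[-0.5, -1.1], [-0.3, -0.7], [-0.9, 0.3], [-1.1, 0.1]] [[0.7, 0.5], [0.4, 2.6], [-0.7, 0.0], [0.3, -1.2]]
[ 0.5539 -0.0886 -0.276 ] [-0.2 -0.4  0.5 -0.3  0.2  0.4 -0.5  0.3]
[ 0.5577 -0.0919 -0.2728] [ 0.9 -0.1 -0.8 -0.2 -0.2  0.3  0.2  0.1]
[ 0.5561 -0.0906 -0.2734] [ 0.5 -1.2  1.2 -1.2  1.2 -0.5  0.5 -0.5  0.9 -1.2 -0.7 -1.4  0.  -0.6
  0.3 -0.8]
```

View pics/o1.png

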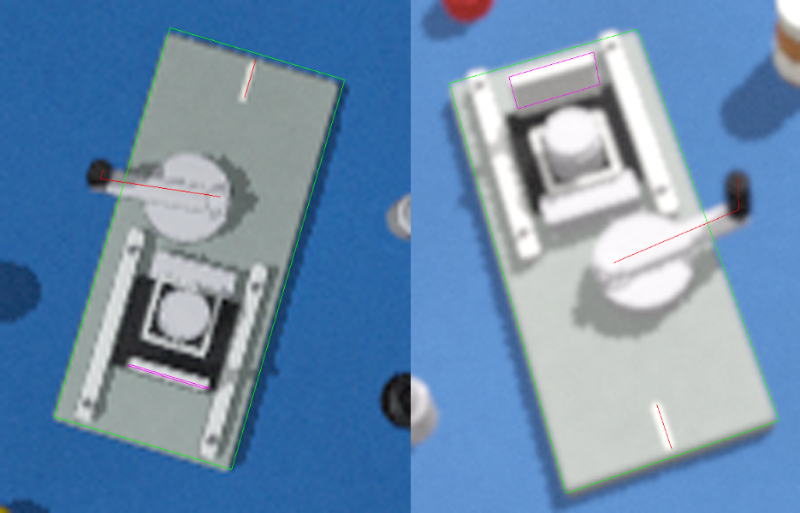

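The overlay fits within about 2 mm, and the lever is at roughly 1.65–1.7 rad. With a -5° tool-z turn, tool x = -unit x, y = unit y and z is down. I'll use the shut fingers as a stick and approach high first.

```bash
cat > where.py <<'E'
from h import *
p=np.load("pose.npy");o=ctrl.get_obs()
d=np.array(o["tool_pos"])-[p[0],p[1],0];c,s=np.cos(p[2]),np.sin(p[2])
R=cv2.Rodrigues(np.float64(o["tool_rot"]))[0]
print("t",round(o["t"],2),"unit mm",np.round(1e3*np.array([c*d[0]+s*d[1],-s*d[0]+c*d[1],d[2]]),1),"yaw err deg",round(np.degrees(np.arctan2(-R[1,0],-R[0,0])-p[2]),1),"tilt",np.round(R[:,2],3),"F",np.round(o["contact_force"],1),"op",round(o["opening"],4))
E
python3 -m jog '[0,0,0,0,0,0,-5, 0,-45,-49,0,0,0,0]' 40 >/dev/null 2>&1 ; python3 where.py
```

```text
t 1.45 unit mm [-463.5  514.5  230.9] yaw err deg 0.2 tilt [-0.  0. -1.] F [ 1.9 -0.5  0.5] op 0.0519
```

One row was typed in mm by mistake. The controller clamped it to 62.5 mm along the intended direction, so no harm was done; metres from here on.

```bash
python3 -m jog '[0,-0.041,-0.0445,0,0,0,0, 0,-0.041,-0.0445,0,0,0,0, 0,-0.041,-0.0445,0,0,0,0, 0,-0.041,-0.0445,0,0,0,0, 0,-0.041,-0.0445,0,0,0,0, 0,-0.041,-0.0445,0,0,0,0, 0,-0.041,-0.0445,0,0,0,0, 0,-0.041,-0.0445,0,0,0,0, 0,-0.041,-0.0445,0,0,0,0, 0,-0.041,-0.0445,0,0,0,0]'; python3 where.py
```

```text
t: 2.7
tool_pos: [0.5241, -0.0127, 0.2317]
tool_rot: [0.43, 3.111, 0.0]
contact_force: [0.1, 1.4, 0.8]
opening: -0.0003
t 2.7 unit mm [-51.8  66.4 231.7] yaw err deg -0.1 tilt [ 0.001  0.    -1.   ] F [0.1 1.4 0.8] op -0.0003
```

```bash
python3 -m jog '[0,0,-0.004,0.05,0,0,0, 0,0,0,0.05,0,0,0, 0,0,0,0.045,0,0,0, 0,0,0,0.033,0,0,0, 0,0,0,0,0,0,0, 0,0,0,0,0,0,0]'; python3 where.py; python3 - <<'E'
from fit import *
over(T,"pics/ot.png",(245,125,100,125),[1.65]);a=cv2.imread("pics/ot.png")
over(S,"pics/os.png",(150,170,110,145),[1.65]);b=cv2.imread("pics/os.png")
g=np.hstack([cv2.resize(a,(480,600)),cv2.resize(b,(455,600))]);cv2.imwrite("pics/o2.png",cv2.resize(g,(800,513)))
E
```

```text
t: 3.45
tool_pos: [0.5235, -0.0147, 0.0549]
tool_rot: [0.43, 3.11, -0.0]
contact_force: [0.3, 0.1, 0.3]
opening: 0.0001
t 3.45 unit mm [-51.9  64.3  54.9] yaw err deg -0.1 tilt [ 0.002 -0.    -1.   ] F [0.3 0.1 0.3] op 0.0001
[[-0.5, -1.1], [-0.3, -0.7], [0.5, -0.1], [0.0, 0.0]] [[0.7, 0.5], [0.4, 2.6], [-0.7, 0.0], [0.0, 0.0]]
[ 0.5544 -0.0898 -0.2655] [-0.1 -0.5  0.7 -0.8  0.   0.5 -0.5  0.6]
[ 0.558  -0.0922 -0.2722] [ 0.9  0.1 -0.9  0.1 -0.3  0.5  0.3 -0.9]
[ 0.5566 -0.0913 -0.2696] [ 0.6 -1.4  1.4 -1.5  0.4 -0.3 -0.1 -0.4  1.  -1.  -0.7 -0.9 -0.4 -0.1
  0.1 -1.6]
```

View pics/o2.png

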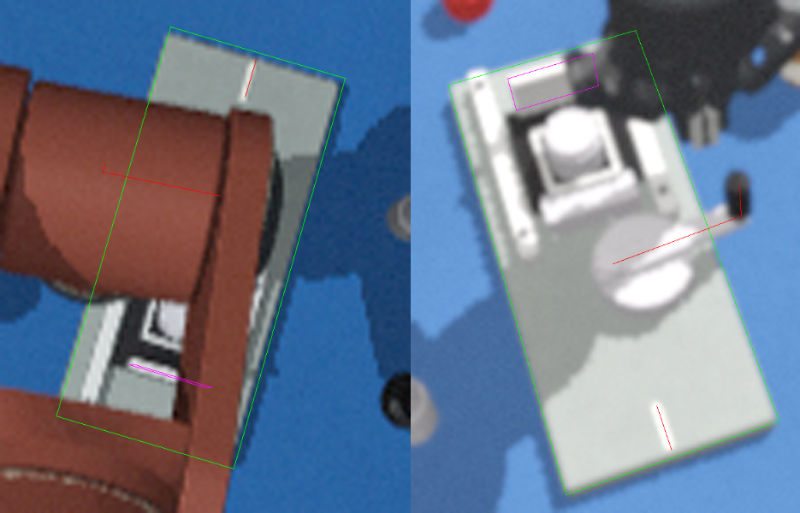

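The picture shows the shut fingers at (705,125), behind the post at (738,190), with room to spare. I push +x now.

```bash
python3 -c "
import numpy as np;np.save('pose.npy',[.5561,-.0906,-.2734])"; sed -i 's/;np.save("pose.npy",p)/;p=np.load("pose.npy")/' fit.py
python3 -m jog '[0,-0.009,-0.0005,0,0,0,0, 0,-0.009,-0.0005,0,0,0,0, 0,-0.009,-0.0005,0,0,0,0, 0,-0.009,-0.0005,0,0,0,0, 0,-0.009,-0.0005,0,0,0,0, 0,-0.009,-0.0005,0,0,0,0, 0,-0.009,-0.0005,0,0,0,0, 0,-0.009,-0.0005,0,0,0,0, 0,-0.009,-0.0005,0,0,0,0, 0,-0.005,-0.0005,0,0,0,0]'; python3 where.py; python3 - <<'E'
from fit import *
over(S,"pics/os.png",(150,170,110,145),[.7]);cv2.imwrite("pics/o3.png",cv2.resize(cv2.imread("pics/os.png"),(455,600)))
E
```

```text
t: 4.8
tool_pos: [0.6007, -0.0445, 0.0515]
tool_rot: [-0.429, -3.103, 0.006]
contact_force: [-13.2, -4.3, 3.7]
opening: -0.0001
t 4.8 unit mm [30.5 56.4 51.5] yaw err deg -0.1 tilt [-0.01  -0.003 -1.   ] F [-13.2  -4.3   3.7] op -0.0001
[[2.0, 0.7], [-1.9, -2.5], [2.9, 2.4], [-3.1, 1.3]] [[0.7, 0.4], [0.6, 2.6], [-0.8, 0.0], [1.2, -3.0]]
[ 0.5519 -0.0896 -0.2538] [-3.2 -1.1  1.8  1.6 -1.8 -1.1  3.   0.8]
[ 0.5576 -0.0913 -0.275 ] [ 1.1 -0.2 -0.9 -0.5  0.3 -0.  -0.4  1.7]
[ 0.5559 -0.0909 -0.2714] [-1.9 -2.9  2.9  0.6 -2.4 -2.6  2.7 -1.5  0.8 -1.2 -1.  -1.4 -0.2 -0.5
 -1.   1.1]
```

View pics/o3.png

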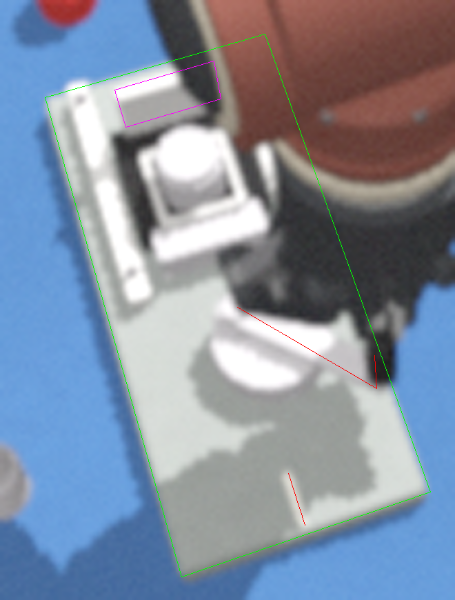

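The post is at about (382,365), so the lever is near 0.85 rad. Next I back off, go round to the post's left side and push -y.

```bash
python3 -m jog '[0,0.02,0,0,0,0,0, 0,0,0.022,0,0,0,0, 0,0,0.022,0,0,0,0, 0,-0.022,0,0,0,0,0, 0,-0.024,0,0,0,0,0, 0,0,0,0,0,0,0]'; python3 where.py
```

```text
t: 5.65
tool_pos: [0.6429, -0.0074, 0.0539]
tool_rot: [0.429, 3.11, -0.0]
contact_force: [0.2, 0.3, 0.2]
opening: 0.0001
t 5.65 unit mm [ 61.1 103.6  53.9] yaw err deg -0.1 tilt [ 0.003 -0.001 -1.   ] F [0.2 0.3 0.2] op 0.0001
```

```bash
python3 -m jog '[0,0,-0.008,0,0,0,0, 0,0,-0.008,0,0,0,0, 0,-0.001,-0.008,0,0,0,0, 0,-0.001,-0.008,0,0,0,0, 0,-0.001,-0.008,0,0,0,0, 0,-0.001,-0.008,0,0,0,0, 0,-0.001,-0.008,0,0,0,0, 0,-0.001,-0.008,0,0,0,0, 0,0,-0.008,0,0,0,0, 0,0,-0.008,0,0,0,0]'; python3 where.py; python3 - <<'E'
from fit import *
over(S,"pics/os.png",(150,170,110,145),[0]);cv2.imwrite("pics/o4.png",cv2.resize(cv2.imread("pics/os.png"),(455,600)))
E
```

```text
t: 6.9
tool_pos: [0.6411, -0.086, 0.0558]
tool_rot: [0.423, 3.068, 0.007]
contact_force: [60.2, -0.6, -38.8]
opening: 0.0001
t 6.9 unit mm [80.6 27.4 55.8] yaw err deg -0.1 tilt [ 0.045 -0.002 -0.999] F [ 60.2  -0.6 -38.8] op 0.0001
[[-1.7, 0.9], [-1.3, -2.4], [-0.0, -0.0], [0.0, 0.0]] [[0.7, 0.5], [0.5, 2.6], [-0.3, 0.8], [0.2, 0.1]]
[ 0.5551 -0.0877 -0.2533] [-0.3 -2.5  0.5  0.2  0.4  0.1 -0.7  0.8]
[ 0.5585 -0.0921 -0.2715] [ 1.2  0.2 -0.6  0.3 -0.6 -0.1  0.3 -0.9]
[ 0.5573 -0.0908 -0.2672] [ 1.6 -3.5  2.2 -0.2  0.8 -0.8 -0.2 -0.6  1.5 -0.9 -0.1 -0.7 -0.6 -0.7
  0.1 -1.6]
```

View pics/o4.png

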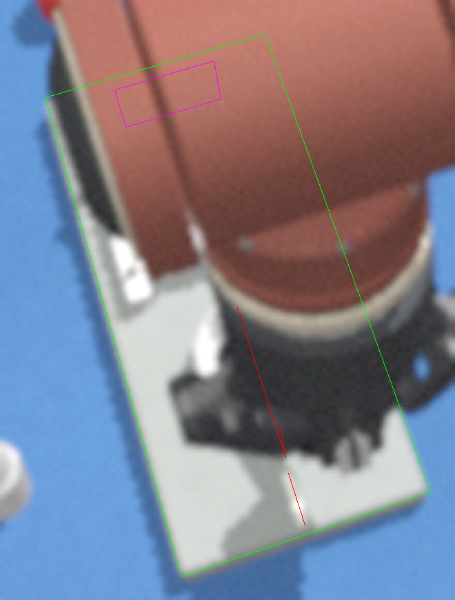

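The tool slid past the post's outer side, because I started it too far forward, and it is wedged with 60 N in x. I'll back off in +x and look.

```bash
python3 -m jog '[0,-0.02,0,0,0,0,0, 0,-0.02,0,0,0,0,0, 0,0,0.04,0,0,0,0, 0,0,0.04,0,0,0,0, 0,0,0,0,0,0,0]'; python3 where.py; python3 - <<'E'
from fit import *
over(S,"pics/os.png",(150,170,110,145),[.5]);cv2.imwrite("pics/o5.png",cv2.resize(cv2.imread("pics/os.png"),(455,600)))
E
```

```text
t: 7.62
tool_pos: [0.6854, -0.0179, 0.0533]
tool_rot: [0.425, 3.113, 0.0]
contact_force: [-0.1, -0.3, -0.3]
opening: -0.0001
t 7.62 unit mm [104.9 104.9  53.3] yaw err deg 0.1 tilt [ 0.  0. -1.] F [-0.1 -0.3 -0.3] op -0.0001
[[0.1, 3.2], [-0.3, -0.6], [-0.8, 0.3], [-1.7, 1.6]] [[0.7, 0.5], [0.4, 2.6], [-0.7, -0.0], [0.3, -1.2]]
[ 0.5517 -0.0884 -0.2742] [-1.  -3.7  0.4  0.4  0.2  1.3  0.1 -0.3]
[ 0.5577 -0.0919 -0.273 ] [ 0.9 -0.1 -0.9 -0.2 -0.1  0.3  0.2  0. ]
[ 0.5556 -0.0907 -0.2749] [-0.  -5.3  1.4 -1.1  1.1 -0.3  1.  -1.9  0.7 -1.3 -1.  -1.6  0.  -0.8
  0.3 -0.9]
```

View pics/o5.png

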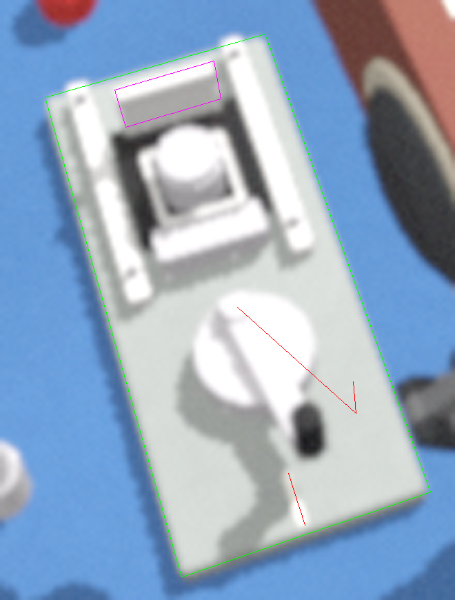

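The post at (308,430) is already near the index line, at about θ 0.2–0.25. I'll nudge it closer with the tool in line with the post.

```bash
python3 -m jog '[0,0.037,0,0,0,0,0, 0,0,-0.03,0,0,0,0, 0,0,-0.025,0,0,0,0, 0,0,-0.008,0,0,0,0, 0,0,-0.006,0,0,0,0, 0,0,-0.005,0,0,0,0, 0,0,-0.003,0,0,0,0]'; python3 where.py; python3 -m jog '[0,0,-0.003,0,0,0,0, 0,0,0,0,0,0,0]'; python3 where.py
```

```text
t: 8.6
tool_pos: [0.6294, -0.0833, 0.0536]
tool_rot: [0.429, 3.11, 0.002]
contact_force: [3.7, 3.1, -0.3]
opening: -0.0001
t 8.6 unit mm [68.6 26.8 53.6] yaw err deg -0.0 tilt [ 0.002  0.001 -1.   ] F [ 3.7  3.1 -0.3] op -0.0001
t: 8.85
tool_pos: [0.628, -0.0868, 0.0536]
tool_rot: [0.429, 3.112, -0.0]
contact_force: [3.0, 2.7, 1.2]
opening: -0.0001
t 8.85 unit mm [68.2 23.1 53.6] yaw err deg -0.1 tilt [ 0.001 -0.    -1.   ] F [3.  2.7 1.2] op -0.0001
```

Contact is at about 4 N. I retract in +y, raise the tool and check.

```bash
python3 -m jog '[0,0,0.03,0,0,0,0, 0,0,0.03,0,0,0,0, 0,0,0.02,-0.05,0,0,0, 0,0,0,-0.05,0,0,0, 0,0,0,0,0,0,0]'; python3 where.py; python3 - <<'E'
from fit import *
over(S,"pics/os.png",(150,170,110,145),[0]);cv2.imwrite("pics/o6.png",cv2.resize(cv2.imread("pics/os.png"),(455,600)))
E
```

```text
t: 9.48
tool_pos: [0.6521, -0.0105, 0.1593]
tool_rot: [0.428, 3.104, -0.003]
contact_force: [0.3, 0.2, -0.2]
opening: -0.0
t 9.47 unit mm [ 70.8 103.  159.3] yaw err deg -0.0 tilt [ 0.008 -0.003 -1.   ] F [ 0.3  0.2 -0.2] op -0.0
[[-0.9, -0.8], [-0.4, -1.0], [-0.8, 0.3], [-0.1, 2.1]] [[0.7, 0.6], [0.5, 2.6], [-0.8, 0.0], [0.3, -1.2]]
[ 0.5529 -0.0887 -0.2617] [-0.4 -0.1  0.2  0.   1.1  0.7 -0.7 -0.7]
[ 0.5578 -0.0919 -0.2729] [ 0.9 -0.1 -0.9 -0.2 -0.1  0.3  0.1  0.1]
[ 0.5559 -0.0906 -0.2692] [ 0.7 -1.3  1.2 -0.9  1.4 -0.5 -0.3 -2.2  1.1 -1.6 -0.6 -1.5 -0.2 -0.5
 -0.1 -0.8]
```

View pics/o6.png

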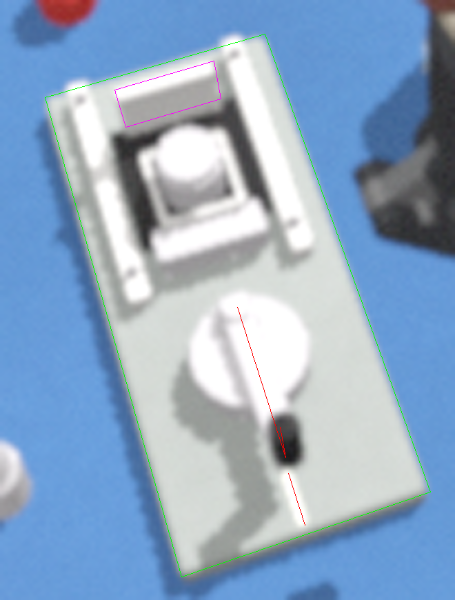

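The lever lies along the index line with the post at (287,440), and the carriage is still back. I move high to behind the tab and descend.

```bash
python3 -m jog '[0,0.053,0,0,0,0,0, 0,0.053,0,0,0,0,0, 0,0.053,-0.025,0,0,0,0, 0,0.053,-0.03,0,0,0,0, 0,0,-0.05,0,0,0,0, 0,0,0,0,0,0,0, 0,0,0,0,0,0,0]'; python3 where.py
```

```text
t: 10.45
tool_pos: [0.416, -0.0533, 0.1519]
tool_rot: [-0.431, -3.109, -0.001]
contact_force: [0.2, 0.6, 0.2]
opening: -0.0004
t 10.45 unit mm [-144.9   -1.9  151.9] yaw err deg -0.1 tilt [-0.003  0.001 -1.   ] F [0.2 0.6 0.2] op -0.0004
```

```bash
python3 -m jog '[0,0,0.002,0.05,0,0,0, 0,0,0,0.04,0,0,0, 0,0,0,0.01,0,0,0, 0,0,0,0,0,0,0]'; python3 where.py; python3 -m jog '[0,-0.007,0,0,0,0,0, 0,-0.006,0,0,0,0,0, 0,-0.004,0,0,0,0,0, 0,-0.004,0,0,0,0,0, 0,-0.004,0,0,0,0,0, 0,0,0,0,0,0,0]'; python3 where.py
```

```text
t: 10.95
tool_pos: [0.4174, -0.0509, 0.053]
tool_rot: [-0.428, -3.111, -0.0]
contact_force: [0.5, 0.7, 0.6]
opening: -0.0003
t 10.95 unit mm [-144.3    0.7   53. ] yaw err deg -0.0 tilt [-0.002  0.001 -1.   ] F [0.5 0.7 0.6] op -0.0003
t: 11.7
tool_pos: [0.4416, -0.0583, 0.0532]
tool_rot: [-0.43, -3.112, -0.0]
contact_force: [-0.0, -0.2, 0.7]
opening: 0.0002
t 11.7 unit mm [-1.19e+02  1.00e-01  5.32e+01] yaw err deg -0.1 tilt [-0.  0. -1.] F [-0.  -0.2  0.7] op 0.0002
```

```bash
python3 -m jog '[0,-0.003,0,0,0,0,0, 0,-0.003,0,0,0,0,0, 0,-0.003,0,0,0,0,0, 0,-0.003,0,0,0,0,0, 0,-0.003,0,0,0,0,0, 0,0,0,0,0,0,0]'; python3 where.py; python3 -m jog '[0,-0.003,0,0,0,0,0, 0,-0.003,0,0,0,0,0, 0,-0.002,0,0,0,0,0, 0,0,0,0,0,0,0]'; python3 where.py
```

```text
t: 12.45
tool_pos: [0.4562, -0.0625, 0.0532]
tool_rot: [0.43, 3.111, -0.0]
contact_force: [-1.4, 0.1, -1.5]
opening: 0.0002
t 12.45 unit mm [-1.037e+02  1.000e-01  5.320e+01] yaw err deg -0.1 tilt [ 0.001 -0.    -1.   ] F [-1.4  0.1 -1.5] op 0.0002
t: 12.95
tool_pos: [0.4639, -0.0646, 0.0533]
tool_rot: [0.43, 3.111, -0.0]
contact_force: [-1.2, 0.4, -0.4]
opening: 0.0
t 12.95 unit mm [-95.8   0.1  53.3] yaw err deg -0.1 tilt [ 0.001 -0.    -1.   ] F [-1.2  0.4 -0.4] op 0.0
```

Contact is light at about 1.4 N, so I continue in 2 mm steps until the stop shows as a force rise.

```bash
for i in 1; do python3 -m jog '[0,-0.002,0,0,0,0,0, 0,-0.002,0,0,0,0,0, 0,0,0,0,0,0,0]' >/dev/null; python3 where.py; done; python3 -m jog '[0,-0.002,0,0,0,0,0, 0,-0.002,0,0,0,0,0, 0,0,0,0,0,0,0]'>/dev/null; python3 where.py; python3 - <<'E'
from fit import *
over(S,"pics/os.png",(150,170,110,145),[0],.0255);cv2.imwrite("pics/o7.png",cv2.resize(cv2.imread("pics/os.png"),(455,600)))
E
```

```text
t 13.32 unit mm [-94.6   0.1  53.3] yaw err deg -0.0 tilt [-0.008  0.002 -1.   ] F [-13.2   3.    9.9] op -0.0003
t 13.7 unit mm [-94.6   0.2  52.8] yaw err deg -0.0 tilt [-0.019  0.005 -1.   ] F [-27.2   6.4  23. ] op -0.0001
[[-0.5, -1.1], [-0.5, -1.1], [-0.9, 0.3], [-0.3, 1.0]] [[0.7, 0.4], [0.5, 2.6], [0.1, -2.2], [0.1, -0.9]]
[ 0.5537 -0.0887 -0.2681] [-0.5 -0.2  0.5  0.   0.7  0.4 -0.8 -0.2]
[ 0.5574 -0.0915 -0.2774] [ 0.8 -0.  -1.1 -0.5 -0.5  2.1  0.8 -0.4]
[ 0.5553 -0.0901 -0.2748] [ 0.3 -0.9  1.3 -0.4  0.9 -0.2 -0.5 -1.1  0.9 -1.6 -0.9 -2.  -0.6  1.1
  0.6 -1.4]
```

View pics/o7.png

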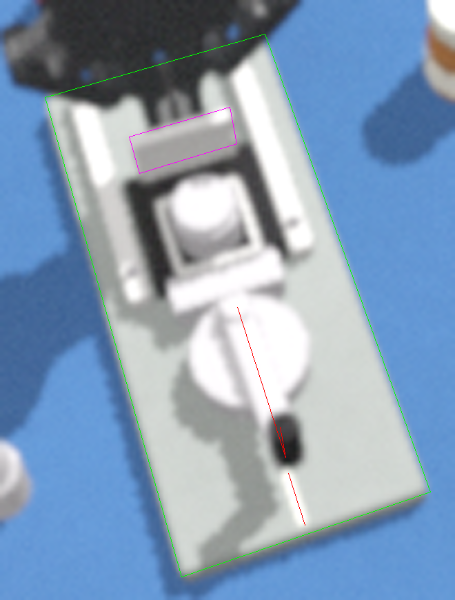

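The stop was reached: position held at -94.6 mm (predicted -94.5) while the force rose to 27 N. The tab lies on the predicted forward outline at (183,140), the pot is in its nest, and the cam is still low. I retreat and check.

```bash
python3 -m jog '[0,0.015,0,0,0,0,0, 0,0.015,0,0,0,0,0, 0,0.01,0,-0.03,0,0,0, 0,0,0,-0.05,0,0,0, 0,0.04,0,-0.05,0,0,0, 0,0.04,0,-0.03,0,0,0, 0,0,0,0,0,0,0, 0,0,0,0,0,0,0]'>/dev/null; python3 where.py; python3 - <<'E'
from fit import *
for n,z in dict(objective_centre=.022,eyepiece_centre=.024,jar_centre=.032).items():
    for im in(T,S):
        for b in ctrl.boxes_of(n,im)[:2]: print(n,round(b["p"],2),np.round(back(im,b["box"][:2],z),3))
over(S,"pics/os.png",(125,160,150,160),[0],.0255);cv2.imwrite("pics/o8.png",cv2.resize(cv2.imread("pics/os.png"),(560,598)))
E
```

```text
t 14.8 unit mm [-2.066e+02  2.000e-01  2.121e+02] yaw err deg -0.1 tilt [ 0.002 -0.001 -1.   ] F [ 0.4 -0.6  0.2] op 0.0002
[[-0.5, -1.1], [-0.3, -1.0], [-0.9, 0.3], [-1.1, 0.1]] [[0.7, 0.5], [0.6, 2.6], [-0.7, 0.0], [0.3, -1.2]]
[ 0.5542 -0.0885 -0.2743] [-0.3 -0.5  0.5 -0.1  0.3  0.3 -0.4  0.2]
[ 0.5577 -0.0919 -0.2727] [ 1.  -0.1 -0.9 -0.2 -0.2  0.3  0.2  0.1]
[ 0.5562 -0.0906 -0.2727] [ 0.5 -1.2  1.3 -0.9  1.2 -0.6  0.5 -0.5  1.1 -1.3 -0.8 -1.4  0.  -0.6
  0.3 -0.8]
objective_centre 0.55 [ 0.547 -0.213  0.022]
objective_centre 0.67 [ 0.502 -0.074  0.022]
objective_centre 0.5 [ 0.556 -0.214  0.022]
eyepiece_centre 0.64 [ 0.436 -0.215  0.024]
eyepiece_centre 0.63 [ 0.505 -0.076  0.024]
eyepiece_centre 0.77 [ 0.447 -0.215  0.024]
jar_centre 0.77 [0.486 0.076 0.032]
```

View pics/o8.png

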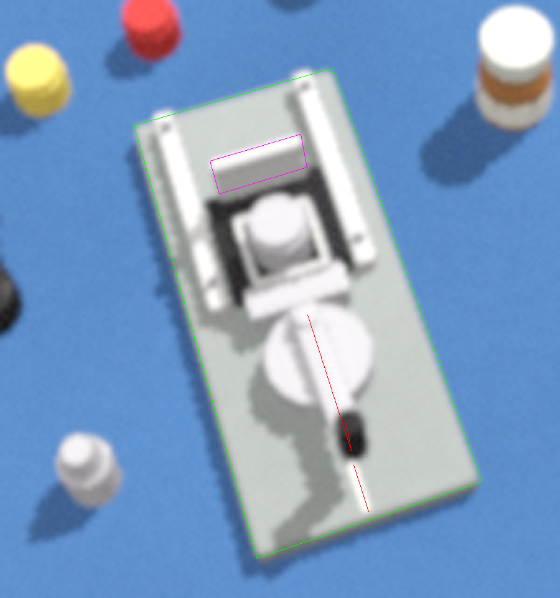

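The tab is on its forward outline at (258,165), the post is on the index line at (351,435), and the pot is upright in its nest at (279,228). The bystanders have not moved.

```bash
python3 -c "
from station import ctrl
print(ctrl.finish_job())"
```

```text
the job is handed in; nothing more can be done
None
```

I turned the cam to its low point, then pushed the carriage to its forward stop, and handed the job in at about 15 s. No verdict is reported, so the checks below are my own.

**What I did:** I pushed the lever post with the shut fingers, first along +x, then along -y until the lever lay on the index line. Only then did I push the tab forward, backed the tool off and raised it clear.

**Last checks:**
- **Carriage:** it stopped hard with the tool at -94.6 mm, against -94.5 mm expected for 25.5 mm of travel. The force rose to 27 N in world x, and the outline drawn for full travel lies on the tab.
- **Cam:** the lever lies along the index line, at about 0.05 rad by eye.
- **Pot:** it looks upright and seated in its nest.
- **Bystanders:** network positions match the first ones within about 7 mm, which is within their own scatter. The scene-camera network did not report the jar at the end, but the top camera did and the jar stands in the last picture.

**What went wrong on the way:**
- One row was typed in mm instead of m. The controller clamped it to one 62.5 mm step in the intended direction, in free air.
- My first -y push started too far forward. The finger wedged past the post at about 72 N in all (60 N in x), under the 120 N wrist limit. I backed off and redid the push in line with the post, at about 4 N.
- The two cameras disagreed by about 4 mm on the unit's position, so I used the joint fit.

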